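# Select the blue speed on the turntable gearbox

## Robot

A 7-joint arm with a two-finger parallel gripper is mounted at the origin on the work surface. World frame = base frame: x ahead of the robot, y to its left, z up, the work surface at z = 0. Lengths are in m, angles in rad, forces in N, time in s.
With the tool pointing down it reaches from about 0.35 to 0.9 m from the base axis. Payload 7.2 kg.
Tool frame: the origin (TCP) lies midway between the tips of the shut fingers; the grasp point (between the pads) lies 19 mm behind it; z points along the fingers, x is the direction in which the jaws open and shut, and the axes are right-handed (so a half turn about z gives the same grasp; the last joint's range is limited). The gripper opens to 88 mm and grips with 3 to 60 N. Pads are 20 mm wide; open, the fingers measure 115 mm over their backs; the gripper's body (75 mm by 178 mm) begins 61 mm behind the grasp point.
Start: joints at [-1.382, 0.411, -0.013, 1.596, 0.006, 1.134, -0.082], TCP at [0.159, 0.605, 0.223] pointing down, gripper open.
Joint ranges: [-2.95, 2.95], [-0.29, 1.99], [-1.47, 1.44], [0.14, 2.54], [-1.03, 4.17], [0.13, 1.85], [-2.86, 2.86]. Speed limits (rad/s): [2.39, 2.39, 3.01, 3.01, 3.14, 3.14, 3.14].

## Interface

Orientations are given as a rotation vector (axis times angle).
In Python, from station import r gives the robot as it stands. Calls block until the motion is done:
- r.move_pose(position, orientation): joint-space move of the TCP to a pose.
- r.move_straight(position, orientation=None, speed=0.15, f_stop=None): straight line of the TCP; orientation=None keeps the orientation; speed is the mean speed in m/s. With f_stop (N) it stops when the force on the tool has changed by that much, and returns True; else False.
- r.move_j(angles): joint-space move.
- r.gripper_to(opening, f_grip=None): opening from 0.0 (shut) to 1.0 (fully open); f_grip is the grip in N (None keeps the last); returns when the fingers have stopped.
- r.dwell(seconds).
- r.ik(position, orientation): joint angles nearest the present ones, or None.
- r.grab_frame(name): name is "scene" or "side" or "wrist"; returns a dict with "img" (420x560x3 uint8, red, green, blue), "fx", "fy", "cx", "cy" (pixels), "dist" ([k1, k2, p1, p2, k3] as OpenCV has them; the pictures are not rectified), "world_from_camera" (4x4, takes a point from camera to world coordinates); the wrist camera has in their place "T_tool_cam" (4x4, takes a point from camera to tool coordinates, whose origin is the TCP and whose axes are the tool frame's). Camera axes: x right, y up, looking along -z (the intrinsics and any distortion apply to the point x, -y, -z); pixel columns grow to the right and rows downward; lengths in m; the calibration is good to about 2 mm. A picture is of the moment at which its call begins: read the wrist's pose just before it. There is no depth.
A pose or a line that the arm cannot do raises r.Unreachable and nothing moves.
- r.job_done(): hands the job in, once; it reports no verdict.
Readings, each from a call of its own:
- r.read_time_s(): time.
- r.read_joint_pos(): joint angles.
- r.read_qd(): joint speeds.
- r.read_joint_torque(): joint torques, N m.
- r.read_eef_pos(): TCP position.
- r.read_tool_rot(): TCP orientation.
- r.read_force(): force on the tool from outside, world axes, zero at the start.
- r.read_moment(): the same for the moment, N m.
- r.read_finger_gap(): opening from 0.0 (shut) to 1.0 (fully open).
Only numpy, scipy, OpenCV 4.12 (cv2) and the standard library are available. Lean on these libraries where they do the work, as an engineer would, in place of code of your own. Each camera call takes 0.05 s, during which the arm holds its last target.

## Task

Select the blue speed on the turntable gearbox: push its lever out of the parking slot, across the gate, and fully home into the slot with the blue tag. Only push the knob with the fingertips or the outside of the fingers; never put the lever between the fingers. Do not push it into another coloured slot on the way, and leave the other things on the bench where they are.

Things in the scene. Friction and masses are not known exactly. Their poses are not given: they have to be found in the camera images.
- gearbox: Blue gearbox of a turntable drive, bolted down: foot 210 x 200 mm (x, y), 98 mm high; a grey finned motor sticks out of its +x face to 180 mm from the origin. Origin: centre of the underside; x points away from the robot (at yaw 0), y to the left, z up.
- gate (a point): Middle of the gate: a 124 x 136 mm aluminium plate on the gearbox, top at 98 mm (this point). The stem runs in its cut-out: a neutral channel along y at x = 0 joins five slots along x: near (-x) and far (+x) ones of the left (+y) and right columns, and the parking slot, near side of the middle column, with a white bar. The middle has no far slot: there the plate stops the lever just past neutral.
- knob (a point): Centre of the black 36 mm ball on the lever, a 10 mm steel stem (z axis up along it) pivoting 35 mm above the bench, 140 mm below this point: knob 175 mm high upright, 159 mm home in a coloured slot. It goes 41 mm from neutral in x, 47-49 mm from the middle in y. 2 mm slot play (5 at the knob). Stays where left; about 3 N moves it; firm stops at slot and channel ends.
- lever (a joint): Tilt of the lever along the slots, rad: 0 in neutral, -0.30 home in a near slot (towards gearbox -x), +0.30 home in a far slot (+x). It starts in the parking slot at -0.22 to -0.30.
- cross (a joint): Tilt of the lever along the neutral channel, rad: 0 in the middle (parking) column, +0.36 at the left column (gearbox +y), -0.36 at the right column (-y); both are firm stops.
- tag_blue: Blue round tag, 22 mm diameter, 1.5 mm thick, on the gate plate at the outer end of the slot to select. The four tags stand at x = +-41 mm, y = +-47 mm from the middle of the gate, one for each outer slot, colours in any order. When the lever is home in a slot its knob stands straight above that slot's tag. Origin at the centre of its underside.
- tag_yellow: Yellow round tag like the blue one, marking one of the other slots.
- tag_green: Green round tag like the blue one, marking one of the other slots.
- tag_red: Red round tag like the blue one, marking one of the other slots.
- truck_grey: Loose grey model truck body, 130 x 52 x 69 mm, on the round masked stand at the left. Origin under its centre.
- tape_roll: Loose roll of masking tape, 90 mm diameter, 25 mm high, lying right beside the gearbox (-y side). Origin under its centre.
- mixing_cup: Loose red plastic cup, 68 mm diameter, 85 mm high, standing beside the gearbox (+y side). Origin under its centre.
- thinner_bottle: Loose white bottle, 60 mm diameter, 160 mm high, to the right of the robot. Origin under its centre.
- sanding_block: Loose cork sanding block, 70 x 45 x 30 mm, at the right. Origin under its centre.
- stir_spatula: Loose spatula lying at the near left. Origin under its middle.

How it is judged:
By the outcome, as a careful person would: the job done as asked, in the order asked, and still so for the second after the job is handed in, with the robot touching nothing.
It also fails if it takes over 48 s, if anything falls off the work surface, if the arm or the gripper's body presses on something with over 40 N, if the wrist force passes 120 N, or if a joint passes its speed limit or range.

## Working session

There is one attempt and no reset: what is moved stays moved. The work goes in short steps, each a Python script; the robot and the scene stay as the last script left them, time stands still between calls to the robot, and variables do not carry over. Pictures are saved under pics/ and viewed, and the job is handed in when it is done.

```bash
mkdir -p pics; ls; python3 - <<'E'
from station import r
import cv2
for n in ["scene","side","wrist"]:
    f=r.grab_frame(n); cv2.imwrite(f"pics/{n}0.png",f["img"][:,:,::-1])
    print(n,f["fx"],f["cx"],f["cy"],f["dist"]); print(f.get("world_from_camera",f.get("T_tool_cam")))
print(r.read_time_s(),r.read_eef_pos(),r.read_tool_rot(),r.read_finger_gap())
E
```

```text
pics
scene 444.4561741993111 279.48760365494684 212.5378395422274 [0.03667876 0.         0.         0.         0.        ]
[[ 0.81470135 -0.47850219  0.32756276  0.83331716]
 [ 0.57986907  0.67584475 -0.45495685 -0.49423513]
 [-0.00368372  0.56059747  0.82808025  1.05080124]
 [ 0.          0.          0.          1.        ]]
side 529.8433142278087 288.481186249779 212.02788566949096 [0.00803445 0.         0.         0.         0.        ]
[[ 0.98982496  0.11076478 -0.08931803  0.31459814]
 [-0.14220591  0.74844007 -0.64777692 -0.97334347]
 [-0.00490168  0.65388732  0.75657607  1.26529597]
 [ 0.          0.          0.          1.        ]]
wrist 314.99872063547036 280.6913254066191 210.25720217173796 [-0.01026798  0.          0.          0.          0.        ]
[[ 9.99999875e-01 -2.92444962e-04  4.04483866e-04  3.23527865e-04]
 [-1.63353352e-04 -9.57502364e-01 -2.88425375e-01 -7.95047631e-02]
 [ 4.71642805e-04  2.88425272e-01 -9.57502292e-01 -1.61506108e-01]
 [ 0.00000000e+00  0.00000000e+00  0.00000000e+00  1.00000000e+00]]
0.15 [0.15867982 0.60414814 0.22199983] [ 2.48697956e+00  1.91824775e+00 -1.43574008e-03] 0.9951673207651901
```

View pics/scene0.png

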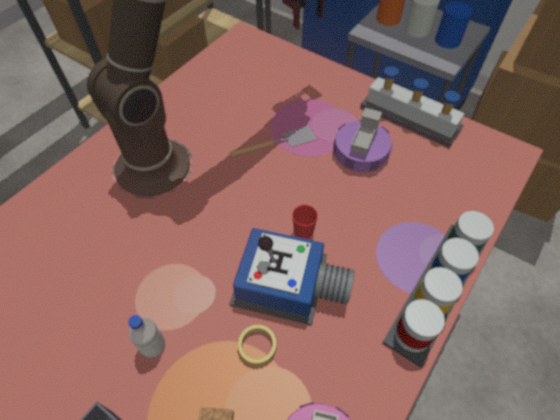

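View pics/side0.png

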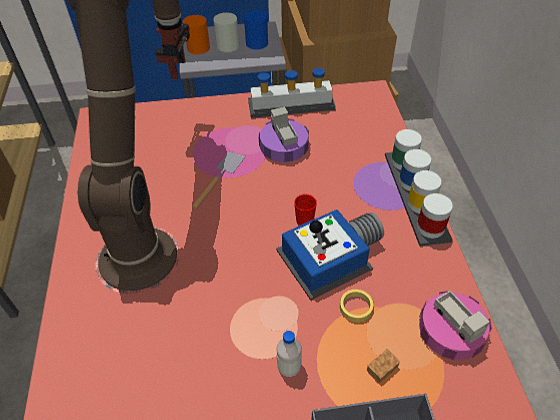

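View pics/wrist0.png

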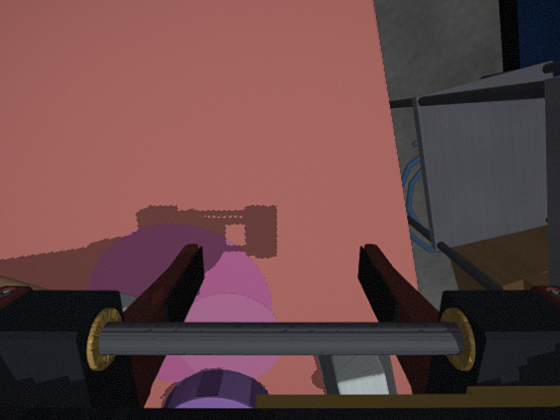

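```bash
python3 - <<'E'
import cv2
a=cv2.imread("pics/scene0.png")[220:325,225:365]; b=cv2.imread("pics/side0.png")[190:300,270:390]
cv2.imwrite("pics/za.png",cv2.resize(a,None,fx=5.5,fy=5.5,interpolation=cv2.INTER_CUBIC))
cv2.imwrite("pics/zb.png",cv2.resize(b,None,fx=5,fy=5,interpolation=cv2.INTER_CUBIC))
E
```

```text
(no output)
```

View pics/za.png

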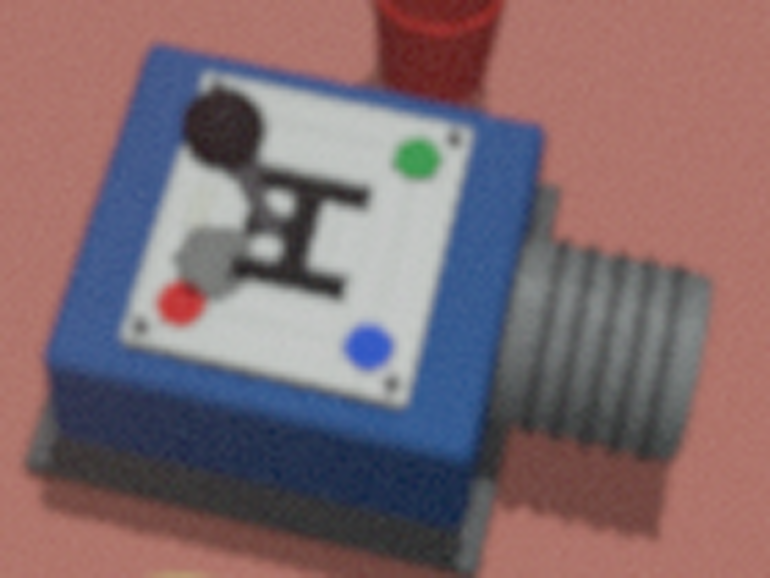

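View pics/zb.png

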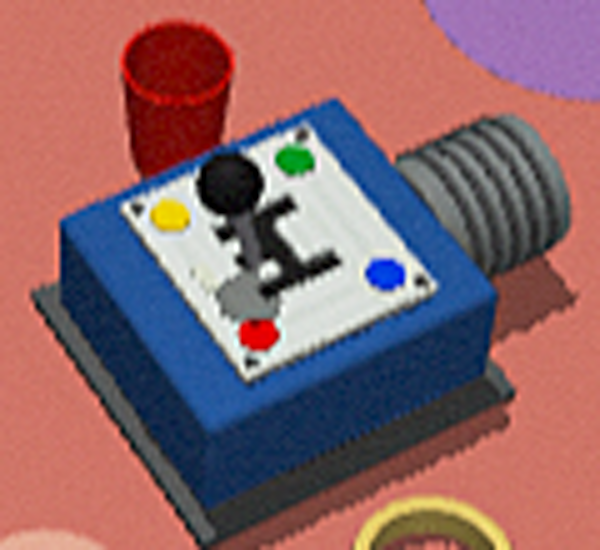

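```bash
cat > h.py <<'E'
import numpy as np,cv2
def ray(f,uv):
    K=np.array([[f["fx"],0,f["cx"]],[0,f["fy"],f["cy"]],[0,0,1]])
    p=cv2.undistortPoints(np.array([[uv]],float),K,np.array(f["dist"])).ravel()
    T=np.array(f["world_from_camera"]); d=T[:3,:3]@np.array([p[0],-p[1],-1]); return T[:3,3],d/np.linalg.norm(d)
def onz(f,uv,z):
    o,d=ray(f,uv); return o+d*(z-o[2])/d[2]
def tri(rs):
    A=0;b=0
    for o,d in rs:
        P=np.eye(3)-np.outer(d,d);A=A+P;b=b+P@o
    return np.linalg.solve(A,b)
def zc(u,v,s,x0,y0): return ((u+.5)/s-.5+x0,(v+.5)/s-.5+y0)
E
python3 - <<'E'
from station import r
from h import *
import itertools
from scipy.optimize import least_squares
S=r.grab_frame("scene");D=r.grab_frame("side")
def blob(f,box,cond):
    x0,y0,x1,y1=box; im=f["img"][y0:y1,x0:x1].astype(float); m=cond(im[...,0],im[...,1],im[...,2])
    n,l,st,c=cv2.connectedComponentsWithStats(m.astype(np.uint8)); k=1+np.argmax(st[1:,4]); return c[k]+[x0,y0],st[k,4]
a=lambda u,v:zc(u,v,5.5,225,220); b=lambda u,v:zc(u,v,5,270,190)
man={"green":(a(417,158),b(295,160)),"blue":(a(368,347),b(385,273)),"red":(a(180,303),b(258,334)),"yellow":(None,b(170,216))}
off={"green":(.041,.047),"blue":(.041,-.047),"red":(-.041,-.047),"yellow":(-.041,.047)}
obs=[]
for k,(u,v) in man.items():
    for n,f,p in(("S",S,u),("D",D,v)):
        if p is None: continue
        w=onz(f,p,.0995); print(k,n,w.round(4)); 
        if not(k=="red" and n=="S"): obs.append((off[k],w[:2]))
def res(q):
    c,s=np.cos(q[2]),np.sin(q[2]); return np.concatenate([[q[0]+c*o[0]-s*o[1]-w[0],q[1]+s*o[0]+c*o[1]-w[1]] for o,w in obs])
s=least_squares(res,[.5,0,0]); print(s.x,np.round(s.fun*1e3,1))
kn=tri([ray(S,a(223,128)),ray(D,b(230,184))]); print("knob",kn, )
c,si=np.cos(s.x[2]),np.sin(s.x[2]); d=kn[:2]-s.x[:2]; print("rel",c*d[0]+si*d[1],-si*d[0]+c*d[1])
E
```

```text
green S [ 0.5602 -0.0282  0.0995]
green D [ 0.5607 -0.0278  0.0995]
blue S [ 0.5945 -0.1164  0.0995]
blue D [ 0.5943 -0.1149  0.0995]
red S [ 0.517  -0.1461  0.0995]
red D [ 0.5174 -0.1455  0.0995]
yellow D [ 0.4833 -0.0578  0.0995]
[ 0.53897404 -0.08672482  0.36968753] [-0.   0.1 -0.4 -0.2 -0.3  0.7 -0.1 -0.8  0.4  0.2  0.5  0.1]
knob [ 0.50777413 -0.09884373  0.17305027]
rel -0.03347090405477367 -2.6880865443208377e-05
```

```bash
cat >> h.py <<'E'
from scipy.spatial.transform import Rotation as R
G=np.array([.53897,-.08672]); YAW=.3697
def W(x,y,z):
    c,s=np.cos(YAW),np.sin(YAW); return np.array([G[0]+c*x-s*y,G[1]+s*x+c*y,z])
def rel(p):
    c,s=np.cos(YAW),np.sin(YAW); d=np.array(p)[:2]-G; return np.round([c*d[0]+s*d[1],-s*d[0]+c*d[1],p[2]],4)
def ori(a): return (R.from_euler("z",a)*R.from_euler("x",np.pi)).as_rotvec()
def save(r,name,box=None):
    f=r.grab_frame(name.split("_")[0]); im=f["img"][:,:,::-1]
    if box: im=cv2.resize(im[box[1]:box[3],box[0]:box[2]],None,fx=4,fy=4,interpolation=cv2.INTER_CUBIC)
    cv2.imwrite(f"pics/{name}.png",im)
E
python3 - <<'E'
from station import r
from h import *
for k in (0,1,2,3):
    a=YAW+k*np.pi/2; print(k,r.ik(W(-.08,0,.26),ori(a)),r.ik(W(.02,-.05,.14),ori(a)) )
print(r.read_joint_pos())
E
```

```text
0 [-0.76824132  0.16899007  1.05071288  1.93355579 -0.16219264  1.12858165
  0.71587207] [-0.56202842  0.63161094  1.02341041  1.82061567 -0.62011194  1.05031839
  1.07285717]
1 [-0.74270022  0.16231903  1.01707064  1.93270839 -0.15275719  1.12753636
  2.27486514] [-0.3180744   0.48766571  0.61833041  1.80664973 -0.33922107  0.95492244
  2.38459125]
2 [-0.92600941  0.25210123  1.29353556  1.93798188 -0.26635386  1.14684158
 -2.30117016] [-0.65598258  0.77862625  1.25260248  1.82519279 -0.81105113  1.1682121
 -1.8992654 ]
3 [-0.8282302   0.18940501  1.13366505  1.93540758 -0.18953704  1.13219445
 -0.82133266] [-0.58531351  0.65792011  1.07174062  1.82179755 -0.65859929  1.07013243
 -0.46316476]
[-1.38217459  0.41151638 -0.01270353  1.59655145  0.00559935  1.1343184
 -0.08219166]
```

```bash
python3 - <<'E'
from station import r
from h import *
r.gripper_to(0.0,30)
p=r.read_eef_pos(); r.move_straight([p[0]*.85,p[1]*.85,.30],speed=.25)
q=np.array(r.read_joint_pos()); print(q); q[0]=.2; r.move_j(q); print(r.read_time_s(),r.read_eef_pos(),r.read_finger_gap())
for k in (0,2): print(k,r.ik(W(-.085,0,.25),ori(YAW+k*np.pi/2)))
E
```

```text
[-1.38595558  0.19307054 -0.02267574  1.7127154   0.00467253  1.23496397
 -0.09564168]
4.9 [ 0.51252168 -0.14169808  0.29975106] 0.006245044950574397
0 [ 0.25020734  0.13349422 -0.11315875  1.90458628  0.01682691  1.10441279
  0.50017998]
2 [-0.03816637  0.12183522  0.20606979  1.92187411 -0.02789848  1.10059362
 -2.59283186]
```

```bash
python3 - <<'E'
from station import r
from h import *
r.move_pose(W(-.085,0,.25),ori(YAW))
r.move_straight(W(-.085,0,.145),speed=.12)
print(r.read_time_s(),rel(r.read_eef_pos()),r.read_force())
save(r,"side_1",(260,150,400,300)); save(r,"scene_1",(215,190,365,325))
E
```

```text
6.55 [-0.0845 -0.0003  0.1456] [ 0.03471565 -0.58563636 -0.20867657]
```

View pics/side_1.png

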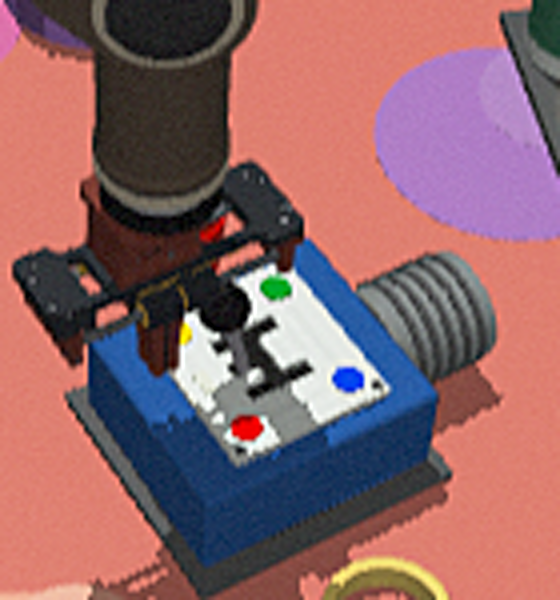

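View pics/scene_1.png

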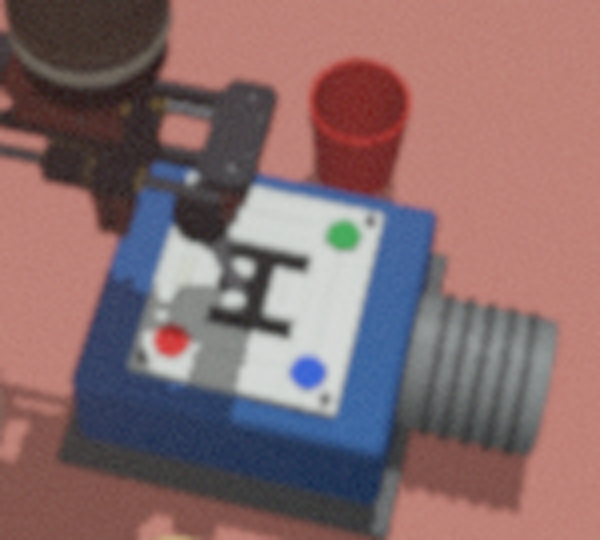

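```bash
python3 - <<'E'
from station import r
from h import *
print(r.move_straight(W(-.020,0,.145),speed=.05,f_stop=10))
print(r.read_time_s(),rel(r.read_eef_pos()),r.read_force())
save(r,"side_2",(260,150,400,300)); save(r,"scene_2",(215,190,365,325))
E
```

```text
True
7.825 [-2.310e-02  1.000e-04  1.446e-01] [-1.15933154 -0.67833766  2.2059495 ]
```

View pics/side_2.png

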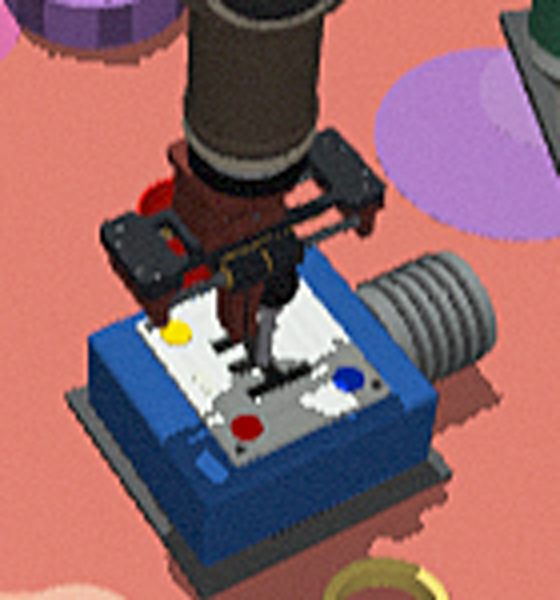

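```bash
python3 - <<'E'
from station import r
from h import *
z=.145
r.move_straight(W(-.06,0,z),speed=.15)
r.move_straight(W(-.06,.055,z),speed=.15)
r.move_straight(W(.003,.055,z),speed=.15)
print(r.read_time_s(),rel(r.read_eef_pos()),r.read_force())
print(r.move_straight(W(.003,-.032,z),speed=.05,f_stop=10))
print(r.read_time_s(),rel(r.read_eef_pos()),r.read_force())
save(r,"side_3",(260,150,400,300)); save(r,"scene_3",(215,190,365,325))
E
```

```text
9.4 [0.0021 0.0545 0.1445] [ 0.65868185 -0.45073751  0.12011964]
True
10.875 [ 0.0024 -0.024   0.1437] [-2.21963859  5.0563483   3.10827618]
```

View pics/side_3.png

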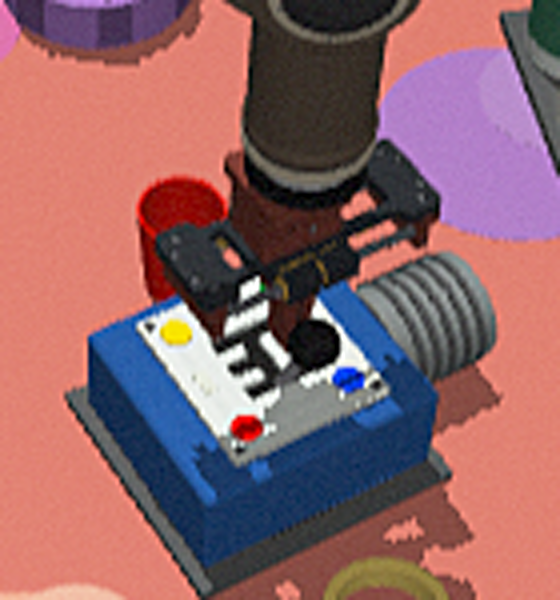

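View pics/scene_3.png

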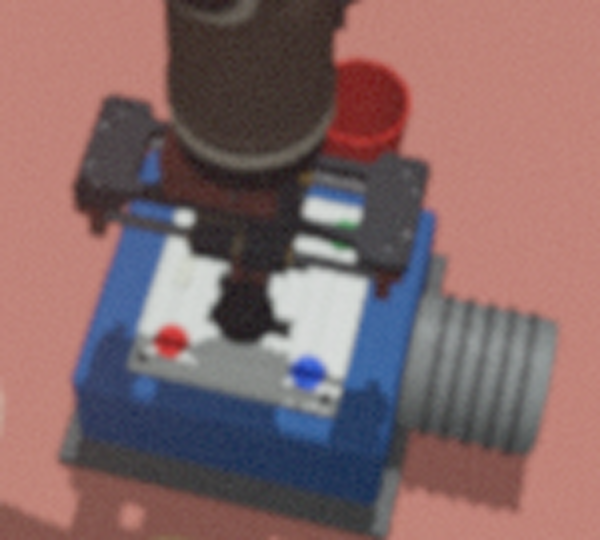

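```bash
python3 - <<'E'
from station import r
from h import *
S=r.grab_frame("scene");D=r.grab_frame("side")
k=tri([ray(S,zc(243,310,4,215,190)),ray(D,zc(315,344,4,260,150))]); print(rel(k))
E
```

```text
[ 0.0043 -0.0527  0.1689]
```

```bash
python3 - <<'E'
from station import r
from h import *
z=.138
r.move_straight(W(.002,.005,.145),speed=.15)
r.move_straight(W(-.055,.005,z),speed=.15)
r.move_straight(W(-.055,-.050,z),speed=.15)
print(r.read_time_s(),rel(r.read_eef_pos()),r.read_force())
print(r.move_straight(W(.032,-.050,z),speed=.05,f_stop=15))
print(r.read_time_s(),rel(r.read_eef_pos()),r.read_force())
save(r,"side_4",(260,150,400,300)); save(r,"scene_4",(215,190,365,325))
E
```

```text
12.4667 [-0.0546 -0.0494  0.1377] [-0.42707046  0.46984862 -0.55005509]
True
14.0 [ 0.0217 -0.0497  0.1352] [-7.26322429 -3.36531605  7.21192021]
```

View pics/side_4.png

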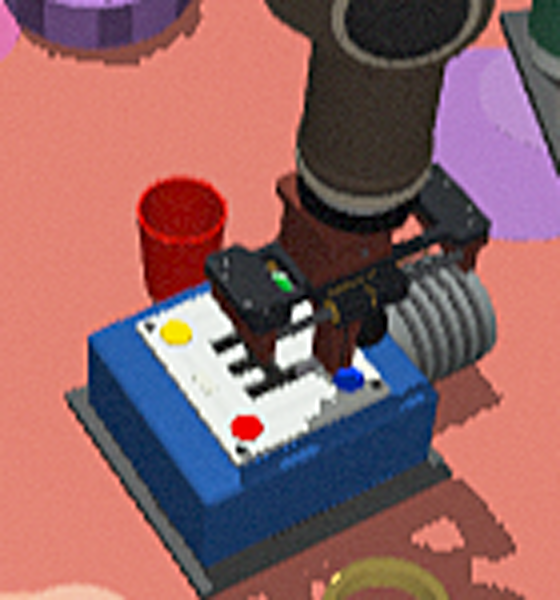

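View pics/scene_4.png

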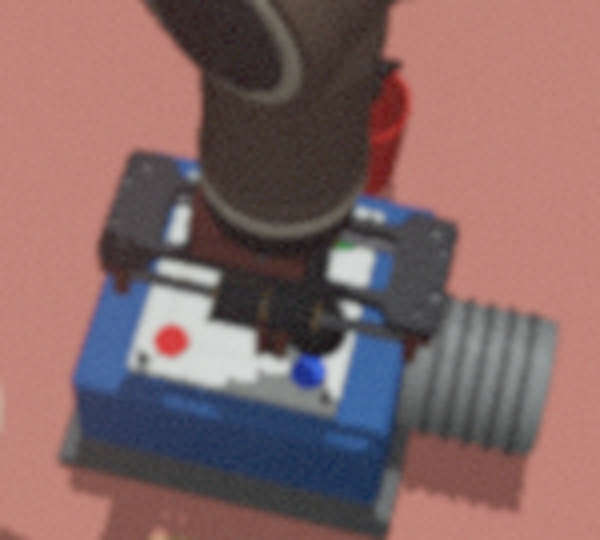

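```bash
python3 - <<'E'
from station import r
from h import *
r.move_straight(W(-.04,-.050,.14),speed=.15)
r.move_straight(W(-.05,-.050,.28),speed=.2)
r.move_straight(W(-.17,.10,.30),speed=.25)
print(r.read_time_s(),rel(r.read_eef_pos()),r.read_force())
save(r,"side_5",(260,150,400,300)); save(r,"scene_5",(215,190,365,325)); save(r,"side_5f");save(r,"scene_5f")
E
```

```text
16.4417 [-0.1695  0.0993  0.2998] [-0.34220366  0.12565788 -0.66305525]
```

View pics/side_5.png

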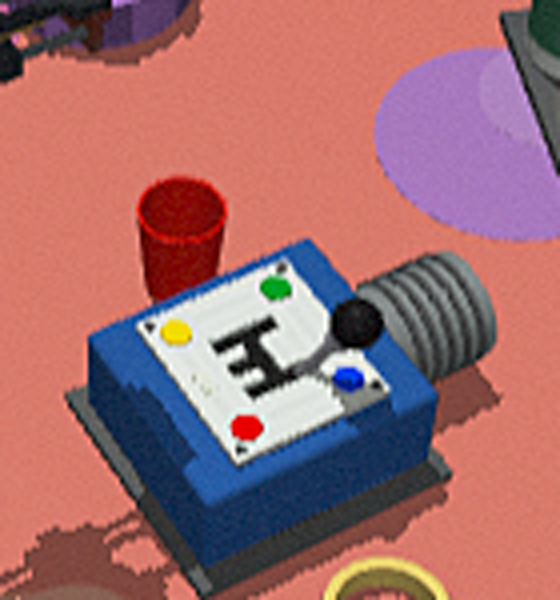

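View pics/scene_5.png

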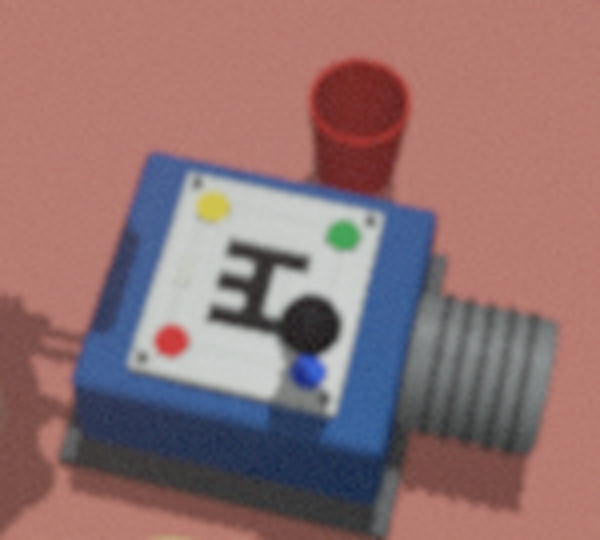

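View pics/scene_5f.png

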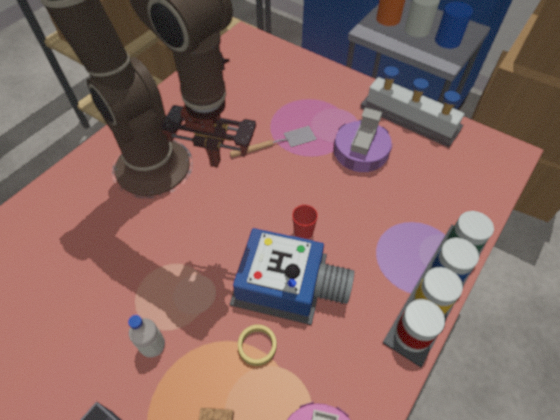

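```bash
python3 - <<'E'
from station import r
from h import *
S=r.grab_frame("scene");D=r.grab_frame("side")
k=tri([ray(S,zc(310,324,4,215,190)),ray(D,zc(356,323,4,260,150))]); print(rel(k))
E
```

```text
[ 0.0412 -0.0476  0.1617]
```

```bash
python3 - <<'E'
from station import r
r.job_done(); print(r.read_time_s())
E
```

```text
the job is handed in; nothing more can be done
the job is handed in; nothing more can be done
```

The lever is home in the blue slot (far right), and I have handed the job in. The last clock reading before hand-in was 16.4 s.

**What I did:** I kept the fingers shut and used three pushes. The first took the knob +x out of the parking slot to the neutral stop. The second took it -y along the channel to the right-column stop. The third took it +x into the blue slot until it met the firm stop (15 N trip). The lever was never between the fingers and did not enter another coloured slot.

**Last checks:**
- **Knob position:** with the arm clear, the two fixed cameras put the knob at x = +41.2 mm, y = -47.6 mm from the gate middle. The blue tag stands at +41, -47 mm.
- **Knob height:** it measured 162 mm against the nominal 159 mm. The same upward offset of 2–3 mm showed at the neutral position, so I put it down to camera calibration.
- **Other objects:** the cup, tape roll, bottle, truck and spatula look unmoved in the last scene picture, judged by eye. The sanding block is only partly in that view; the arm never went near it.
- **Forces:** no push stopped on more than about 15 N.

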